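# Wind out the board and hover a heat sink over its chip

## Task

Wind the hand crank clockwise until the circuit board has come all the way out from under its clear cover. Then pick up the long finned heat sink, lift it over the metal guard and the clutter, and hold it about a centimetre above the big chip in the middle of the board, level, centred and lengthwise along the chip, so that I can check the fit before it is bonded. Finish while still holding it there; never let it touch the board or the carriage unit, do not push the board by hand, and leave the other things where they stand.

Things in the scene. Friction and masses are not known exactly. Their poses are not given: they have to be found in the camera images.
- fixture: Grey board carriage unit, fixed. Origin on the table, below the chip's wound-out place. In its axes, mm: the board slides to -y; base x -85..85, y -120..200; upright metal guard, 5 thick, top 90 above the table, at y -105, x -80..80; clear cover, top 75 above the table, x -74..74, y 45..160; crank gearbox 70 x 70, top 62 above the table, at x -150, y 30, on the robot's side.
- crank_hub (a point): Point on the crank's upright axis, at the top of the flat crank arm, 72 mm above the table. No part of hub or arm reaches above 73 mm.
- crank_knob (a point): Middle of the gripping part of the crank's upright round black handle: 19 mm thick, 44 mm tall (73 to 117 mm above the table), with a 25 mm wide, 6 mm thick head on top. It spins freely on the crank arm, 42 mm from the crank's axis. The point is on the handle's axis, 103 mm above the table; its axes spin with the handle.
- crank (a joint): Crank angle, rad: grows when wound clockwise seen from above; stops at 0 and at 13.4 (a little over two turns), where the board is fully out. Starts between 0 and 0.8. The crank drives the board 46.9 mm a turn, 100 mm in all. It stays where it is left and needs about 2 N at the handle.
- board: Green circuit board, 100 x 100 mm, 4 mm thick, on a sliding steel carriage; axes as the unit's. Origin at the centre of the carriage's underside, 24 mm above the table; the board's upper face is 40 mm above the table. Connectors along its +y and -y edges (beyond 38 mm from its middle) rise to 48 mm above the table.
- chip_top (a point): Centre of the top face of the big chip in the board's middle: black, 44 mm along x by 28 mm along y, with a metal lid, its top 45 mm above the table. Axes as the board's.
- heatsink: Long aluminium heat sink with straight fins along its length, 64 (x) x 40 (y) x 35 mm tall, about 0.12 kg, lying upright on the table. Origin at the centre of its underside; z up, fins along x. Its long side faces can be gripped.
- square_sink: Another aluminium heat sink with square pins, 44 x 44 x 22 mm; not wanted, leave it. Origin at the centre of its underside.
- spool: Metal solder spool standing on its flange, 60 mm across, 55 mm tall, an obstacle between the heat sinks and the guard. Origin under its centre.
- capacitor: Loose black capacitor can standing up, 22 mm across, 41 mm tall, also between. Origin under its centre.
- tin: Round black tip-cleaner tin, yellow inside, 80 mm across, 32 mm tall, also between. Origin under its centre.
- flux_jar: Small white jar with a blue cap, 48 mm across, 45 mm tall, at the far right. Origin under its centre.
- driver: Screwdriver with an orange handle lying at the right, along its x.
- tray: Grey divided parts tray, 100 x 160 x 30 mm, at the far side. Origin under its centre.
- caliper_case: Closed black plastic case, 70 x 150 x 22 mm, at the left. Origin under its centre.

How it is judged:
By the outcome, as a careful person would: the job done as asked, in the order asked, and still so for the second after the job is handed in, while the arm keeps its last pose, push and grip.
It also fails if it takes over 67 s, if anything falls off the work surface, if the arm or the gripper's body presses on something with over 40 N, if the wrist force passes 120 N, or if a joint passes its speed limit or range.

## Robot

A 7-joint arm with a two-finger parallel gripper is mounted at the origin on the work surface. World frame = base frame: x ahead of the robot, y to its left, z up, the work surface at z = 0. Lengths are in m, angles in rad, forces in N, time in s.
With the tool pointing down it reaches from about 0.4 to 0.875 m from the base axis. Payload 6.5 kg.
Tool frame: the origin (TCP) lies midway between the tips of the shut fingers; the grasp point (between the pads) lies 19 mm behind it; x points along the fingers, z is the direction in which the jaws open and shut, and the axes are right-handed (so a half turn about x gives the same grasp; the last joint's range is limited). The gripper opens to 85 mm and grips with 20 to 120 N. Pads are 22 mm wide; open, the fingers measure 114 mm over their backs; the gripper's body (76 mm by 85 mm) begins 54 mm behind the grasp point. The pads swing forward as they close: fully open they stand 13 mm farther back than shut.
Start: joints at [1.156, 0.536, -0.004, 1.538, 0.003, 1.067, -0.071], TCP at [0.222, -0.611, 0.231] pointing down, gripper open.
Joint ranges: [-2.7, 2.7], [-0.37, 2.16], [-1.27, 1.26], [0.24, 2.4], [-1.31, 4.45], [0.19, 1.91], [-2.76, 2.76]. Speed limits (rad/s): [2.39, 2.39, 3.14, 3.14, 3.14, 3.14, 3.14].

## Interface

Orientations are given as a 3x3 rotation matrix whose columns are the frame's x, y, z axes.
In Python, from station import arm, cams gives the robot as it stands. Calls block until the motion is done:
- arm.goto(position, orientation): joint-space move of the TCP to a pose.
- arm.move_l(position, rotation=None, velocity=0.15): straight line of the TCP; rotation=None keeps the orientation; velocity is the mean speed in m/s.
- arm.set_joints(angles): joint-space move.
- arm.open_jaws() and arm.close(): open the fingers fully, or close them until they stop; the grip force is fixed at half the most.
- arm.hold(seconds).
- arm.solve_ik(position, orientation): joint angles nearest the present ones, or None.
- arm.state(): the state.
- cams.snapshot(name): name is "scene" or "top"; returns a dict with "img" (400x640x3 uint8, red, green, blue), "camera_matrix" (3x3 intrinsics, pixels), "k1" (the pictures are not rectified: a ray, as slopes to the right and down, at radius r is drawn at 1 + k1 r^2 times it, then the intrinsics apply), "rvec" (rotation vector, rad) and "tvec" (3), from world to camera coordinates, as OpenCV has them. Camera axes: x right, y down, z forward; pixel columns grow to the right and rows downward; lengths in m; the calibration is good to about 2 mm. A picture is of the moment at which its call begins. There is no depth.
A pose or a line that the arm cannot do raises arm.MotionError and nothing moves.
- arm.sign_off(): hands the job in, once; it reports no verdict.
The state is a dict: "time_s": time; "q": joint angles; "joint_velocities": joint speeds; "joint_efforts": joint torques, N m; "eef_pos": TCP position; "eef_rot": TCP orientation; "contact_force": force on the tool from outside, world axes, zero at the start; "wrist_torque": the same for the moment, N m; "width": finger opening in m.
Only numpy, scipy, OpenCV 4.12 (cv2) and the standard library are available. Lean on these libraries where they do the work, as an engineer would, in place of code of your own. Each camera call takes 0.05 s, during which the arm holds its last target.

## Working session

There is one attempt and no reset: what is moved stays moved. The work goes in short steps, each a Python script; the robot and the scene stay as the last script left them, time stands still between calls to the robot, and variables do not carry over. Pictures are saved under pics/ and viewed, and the job is handed in when it is done.

```bash
ls; mkdir -p pics
python3 - <<'E'
from station import arm,cams
import cv2,numpy as np
for n in("scene","top"):
    s=cams.snapshot(n); cv2.imwrite(f"pics/{n}0.png",s["img"][:,:,::-1])
    R=cv2.Rodrigues(np.array(s["rvec"]))[0]
    print(n,s["camera_matrix"],s["k1"],-R.T@np.array(s["tvec"]).ravel(),R)
print(arm.state())
E
```

```text
pics
scene [[373.58611926   0.         315.67311946]
 [  0.         373.58611926 195.82003052]
 [  0.           0.           1.        ]] 0.024199457361569105 [ 1.13596704 -0.39377296  0.93499001] [[ 0.6098258   0.79246102 -0.01086388]
 [ 0.63154073 -0.49418254 -0.59744449]
 [-0.47882021  0.35747608 -0.80183668]]
top [[420.17886876   0.         314.30611117]
 [  0.         420.17886876 194.47260838]
 [  0.           0.           1.        ]] -0.07702294281273211 [0.38835227 0.00890849 1.42144236] [[-0.00278585 -0.99997875 -0.00589322]
 [-0.98730453  0.00368639 -0.15879601]
 [ 0.15881436  0.00537602 -0.98729383]]
{'time_s': 0.1, 'q': array([ 1.15578187,  0.53707619, -0.00442288,  1.53875646,  0.00255947,
        1.06736135, -0.07120698]), 'joint_velocities': array([ 1.35203717e-03, -1.65121706e-04, -2.21800460e-04, -2.21232028e-03,
        7.24968271e-04,  1.67002273e-05, -8.25645776e-04]), 'joint_efforts': array([ 1.47255523e-03, -5.84562242e+01,  1.05147634e+00, -2.59777665e+01,
        1.25915359e-02,  4.51504748e-03, -1.76593971e-05]), 'eef_pos': array([ 0.22194943, -0.61031564,  0.23051705]), 'eef_rot': array([[-6.29790966e-04,  9.39767749e-01,  3.41813079e-01],
       [ 1.46626046e-03,  3.41813647e-01, -9.39766610e-01],
       [-9.99998727e-01, -9.06695194e-05, -1.59321544e-03]]), 'contact_force': array([-0.73906607, -0.26085837, -0.30632881]), 'wrist_torque': array([ 0.00550785,  0.03354512, -0.01235331]), 'width': 0.08541563469008047}
```

View pics/scene0.png

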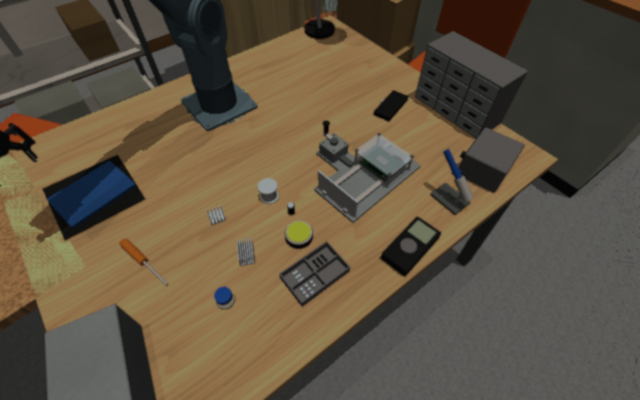

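View pics/top0.png

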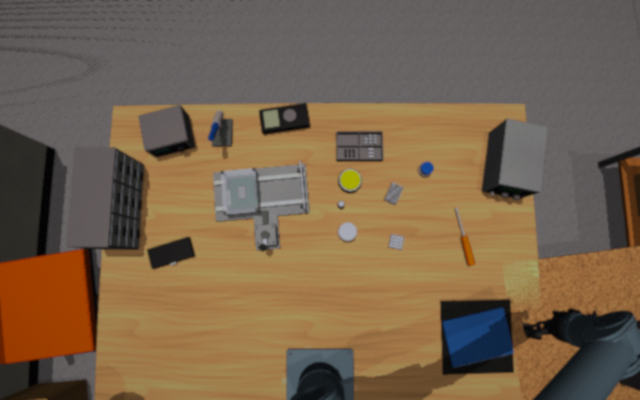

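The scene view shows the heat sink (long finned) near (246,252), the square one near (217,215) and the unit near (365,180). In the top view the long sink is at (394,193), the unit at (262,190) and the crank at (265,240). I'll zoom in.

```bash
cat > h.py <<'E'
import numpy as np,cv2
from station import arm,cams
def cam(n,save=None):
    s=cams.snapshot(n); s["R"]=cv2.Rodrigues(np.array(s["rvec"],float))[0]; s["t"]=np.array(s["tvec"],float).ravel()
    if save: cv2.imwrite(save,s["img"][:,:,::-1])
    return s
def proj(s,P):
    P=np.atleast_2d(P); c=P@s["R"].T+s["t"]; a=c[:,:2]/c[:,2:]; r2=(a**2).sum(1,keepdims=True)
    a=a*(1+s["k1"]*r2); K=s["camera_matrix"]; return np.c_[a[:,0]*K[0,0]+K[0,2],a[:,1]*K[1,1]+K[1,2]]
def ray(s,uv,z):
    K=s["camera_matrix"]; d=(np.array(uv,float)-[K[0,2],K[1,2]])/[K[0,0],K[1,1]]
    a=d.copy()
    for _ in range(20): a=d/(1+s["k1"]*(a@a))
    w=s["R"].T@np.r_[a,1]; o=-s["R"].T@s["t"]
    return o+w*(z-o[2])/w[2]
def crop(s,x0,y0,x1,y1,k,f):
    cv2.imwrite(f,cv2.resize(s["img"][y0:y1,x0:x1,::-1],None,fx=k,fy=k,interpolation=cv2.INTER_CUBIC))
E
python3 - <<'E'
from h import *
import pickle
for n in("top","scene"):
    s=cam(n); pickle.dump({k:(np.array(v)) for k,v in s.items()},open(n+"0.pkl","wb"))
    if n=="top":
        crop(s,205,150,325,260,6,"pics/t_fix.png"); crop(s,330,120,450,255,4,"pics/t_obj.png")
    else: crop(s,300,110,430,220,6,"pics/s_fix.png"); crop(s,195,165,355,315,4,"pics/s_obj.png")
E
```

```text
(no output)
```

View pics/t_fix.png

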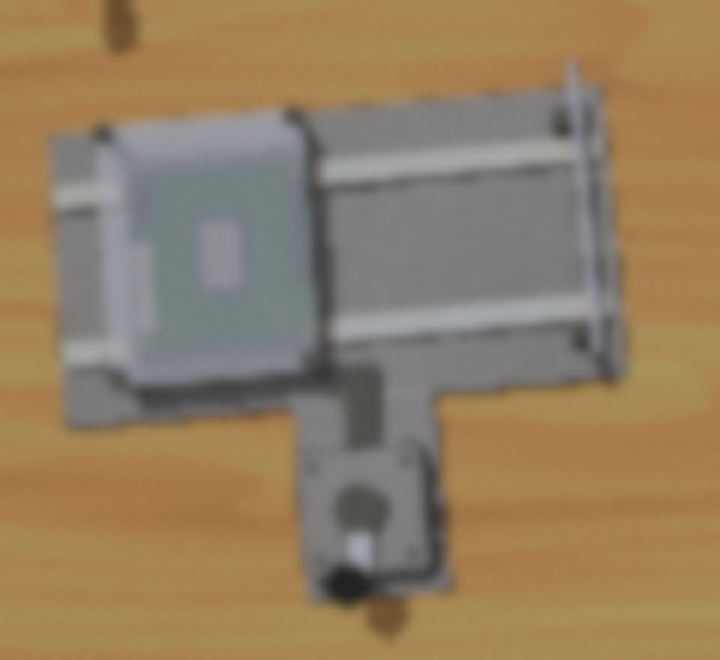

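View pics/s_fix.png

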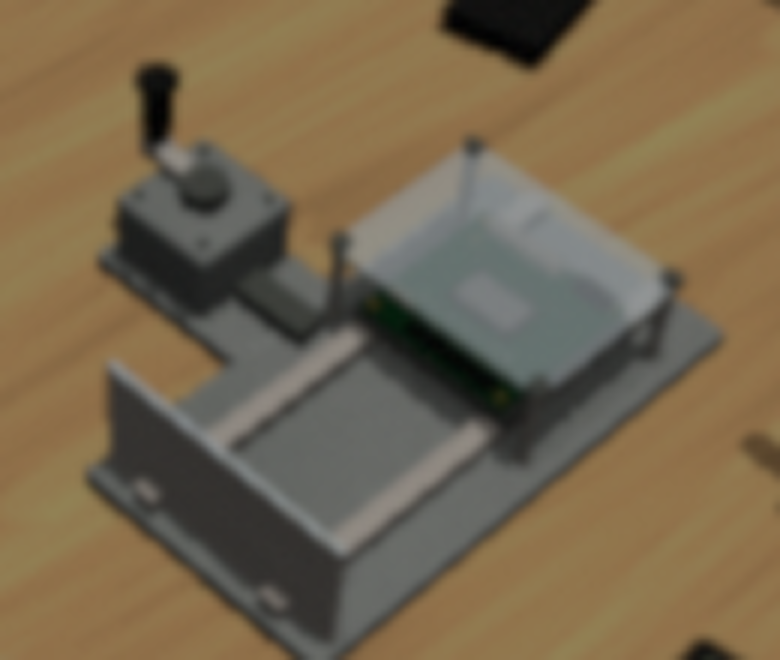

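View pics/t_obj.png

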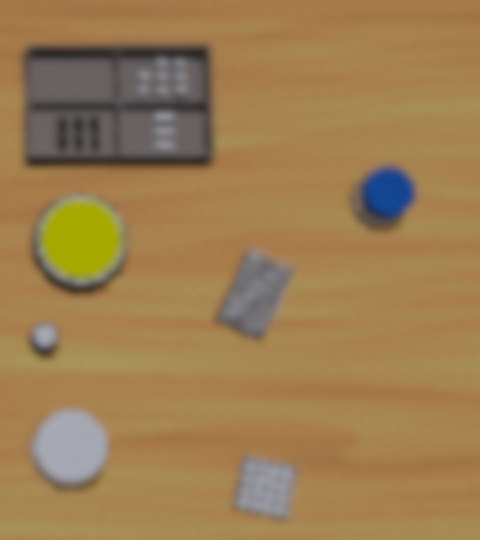

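View pics/s_obj.png

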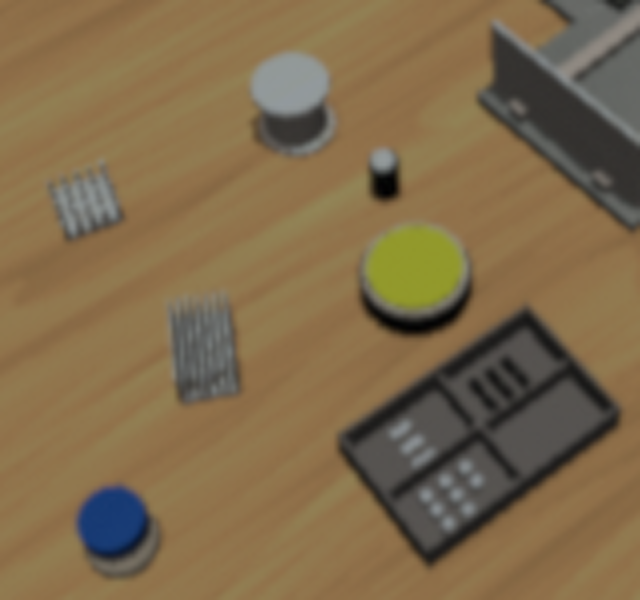

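```bash
cat > fit.py <<'E'
from h import *
import pickle
from scipy.optimize import least_squares
T=pickle.load(open("top0.pkl","rb"));S=pickle.load(open("scene0.pkl","rb"))
def f(c,k,x0,y0): return (np.array(c,float)+.5)/k-.5+[x0,y0]
t6=lambda *c:f(c,6,205,150); s6=lambda *c:f(c,6,300,110)
t4=lambda *c:f(c,4,330,120); s4=lambda *c:f(c,4,195,165)
def solve(obs,x0,hfree):
    # obs: (cam, px, local xyz or 'h' z)
    def pts(p):
        c,s=np.cos(p[2]),np.sin(p[2]); R=np.array([[c,-s],[s,c]]); r=[]
        for C,px,l in obs:
            z=p[3] if l[2] is None else l[2]
            w=np.r_[R@np.array(l[:2])+p[:2],z]; r.append(proj(C,w)[0]-px)
        return np.ravel(r)
    o=least_squares(pts,x0,loss="soft_l1"); return o.x,pts(o.x).reshape(-1,2)
if __name__=="__main__":
    N=None
    obs=[(T,t6(52,135),(.085,.2,N)),(T,t6(600,88),(.085,-.12,N)),(T,t6(625,378),(-.085,-.12,N)),(T,t6(68,428),(-.085,.2,N)),
    (S,s6(322,660),(.085,-.12,N)),(S,s6(92,478),(-.085,-.12,N)),(S,s6(720,335),(.085,.2,N)),
    (S,s6(110,362),(-.08,-.105,.09)),(S,s6(345,552),(.08,-.105,.09)),
    (S,s6(340,242),(-.074,.045,.075)),(S,s6(472,147),(-.074,.16,.075)),(S,s6(670,278),(.074,.16,.075)),(S,s6(540,383),(.074,.045,.075)),
    (T,t6(572,62),(.08,-.105,.09)),(T,t6(105,135),(.074,.16,.075)),(T,t6(293,115),(.074,.045,.075))]
    x,r=solve(obs,[.55,.1,0,.01],True); print("fixture",x); print(r.round(2))
    H=.035
    obs=[(T,t4(250,250),(.032,.02,H)),(T,t4(292,264),(.032,-.02,H)),(T,t4(262,338),(-.032,-.02,H)),(T,t4(217,320),(-.032,.02,H)),
    (S,s4(168,302),(-.032,.02,H)),(S,s4(225,292),(-.032,-.02,H)),(S,s4(240,395),(.032,-.02,0))]
    for y in (-.3,):
        # local x along image-up ~ world +x
        for o2 in (obs[:4],):
            x,r=solve([o for o in o2],[.55,-.2,-.4,0],False); print("sink top",x,r.round(2).tolist())
    for n,px,z in(("spoolT",t4(70,447),.055),("capT",t4(45,336),.041),("tinT",t4(80,240),.032),("sq",t4(266,487),.022),("jar",t4(388,193),.045)): print(n,ray(T,px,z))
    for n,px,z in(("spoolS",s4(290,84),.055),("capS",s4(384,160),.041),("tinS",s4(415,268),.032),("sinkS mid top-face",s4(203,335),.035)): print(n,ray(S,px,z))
    print("knobT",ray(T,t6(348,582),.12),"hubT",ray(T,t6(360,508),.072)); print("knobS",ray(S,s6(157,75),.123),"hubS",ray(S,s6(203,183),.072))
    c,s_=np.cos,np.sin
E
python3 fit.py
```

```text
fixture [0.6276585  0.16007812 0.0940382  0.00576342]
[[-0.24  0.69]
 [ 0.38 -0.45]
 [ 0.88 -0.1 ]
 [-0.01  0.6 ]
 [-0.52  2.07]
 [-1.38 -0.71]
 [ 0.66 -0.15]
 [ 0.03 -0.5 ]
 [ 0.14 -0.53]
 [-2.38 -1.17]
 [-0.15 -2.92]
 [ 2.9  -0.69]
 [ 0.34  1.42]
 [-0.11 -0.16]
 [-1.98 -1.65]
 [ 1.35 -1.72]]
sink top [ 0.61563768 -0.24862369 -0.42281368  0.        ] [[-0.56, -0.16], [-0.1, 1.1], [0.2, -0.15], [0.42, -0.47]]
spoolT [ 0.48628594 -0.08997325  0.055     ]
capT [ 0.57934029 -0.07159047  0.041     ]
tinT [ 0.66207497 -0.10265616  0.032     ]
sq [ 0.45459342 -0.25491246  0.022     ]
jar [ 0.6990495  -0.36199885  0.045     ]
spoolS [ 0.49037846 -0.09298833  0.055     ]
capS [ 0.58234741 -0.07277397  0.041     ]
tinS [ 0.66633066 -0.10618567  0.032     ]
sinkS mid top-face [ 0.62198692 -0.25208451  0.035     ]
knobT [0.43545661 0.17602717 0.12      ] hubT [0.47661155 0.17632761 0.072     ]
knobS [0.43955222 0.17135932 0.123     ] hubS [0.47773007 0.17340342 0.072     ]
```

```bash
sed -i '/(S,s6(340,242)/d' fit.py; sed -i 's/,(T,t6(105,135),(.074,.16,.075)),(T,t6(293,115),(.074,.045,.075))\]/]/; s/(S,s6(322,660),(.085,-.12,N)),//' fit.py; python3 fit.py | head -14
cat >> h.py <<'E'
def Rz(th):
    "tool down, jaw axis (tool z) at world heading th"
    z=np.array([np.cos(th),np.sin(th),0]); x=np.array([0,0,-1.]); return np.c_[x,np.cross(z,x),z]
E
python3 - <<'E'
from h import *
hub=np.array([.4760,.1755]); 
for a in range(0,360,45):
    p=hub+.042*np.array([np.cos(np.radians(a)),np.sin(np.radians(a))])
    for th in(-np.pi/2,np.pi/2,):
        q=arm.solve_ik(np.r_[p,.081],Rz(th)); print(a,round(th,2),None if q is None else np.round(q,2))
for p,th in(((.617,-.25,.004),-.42-np.pi/2),((.6277,.16,.2),.094-np.pi/2),((.6277,.16,.06),.094-np.pi/2)):
    q=arm.solve_ik(np.array(p),Rz(th)); print(p,None if q is None else np.round(q,2))
E
```

```text
fixture [0.62840971 0.16044589 0.09040471 0.0033681 ]
[[-0.1   0.41]
 [ 0.4  -0.39]
 [ 0.71 -0.1 ]
 [-0.05  0.24]
 [-1.15 -0.28]
 [ 0.87  0.58]
 [ 0.26 -0.52]
 [ 0.25 -0.44]
 [-0.13 -0.28]]
sink top [ 0.61563768 -0.24862369 -0.42281368  0.        ] [[-0.56, -0.16], [-0.1, 1.1], [0.2, -0.15], [0.42, -0.47]]
spoolT [ 0.48628594 -0.08997325  0.055     ]
capT [ 0.57934029 -0.07159047  0.041     ]
tinT [ 0.66207497 -0.10265616  0.032     ]
0 -1.57 [-0.13  0.61 -0.36  1.9   0.32  0.69 -2.25]
0 1.57 [ 0.06  0.67 -0.63  1.89  0.55  0.77  0.7 ]
45 -1.57 [-0.16  0.61 -0.41  1.9   0.36  0.7  -2.34]
45 1.57 [ 0.09  0.71 -0.76  1.88  0.66  0.82  0.55]
90 -1.57 [-0.15  0.6  -0.47  1.95  0.41  0.69 -2.44]
90 1.57 [ 0.18  0.76 -0.93  1.94  0.8   0.87  0.39]
135 -1.57 [-0.11  0.56 -0.51  2.03  0.44  0.66 -2.49]
135 1.57 [ 0.27  0.79 -1.06  2.01  0.9   0.91  0.28]
180 -1.57 [-0.09  0.52 -0.48  2.09  0.41  0.62 -2.42]
180 1.57 [ 0.29  0.72 -1.    2.07  0.85  0.83  0.35]
225 -1.57 [-0.08  0.51 -0.41  2.09  0.35  0.6  -2.3 ]
225 1.57 [ 0.24  0.63 -0.81  2.07  0.69  0.73  0.55]
270 -1.57 [-0.07  0.54 -0.36  2.03  0.31  0.63 -2.22]
270 1.57 [ 0.18  0.62 -0.69  2.02  0.59  0.72  0.69]
315 -1.57 [-0.09  0.58 -0.35  1.95  0.31  0.67 -2.2 ]
315 1.57 [ 0.13  0.64 -0.64  1.94  0.56  0.74  0.73]
(0.617, -0.25, 0.004) [ 0.28  0.85  0.06  1.6  -0.07  0.69 -1.62]
(0.6277, 0.16, 0.2) [ 0.03  0.62 -0.52  1.55  0.34  1.06 -2.05]
(0.6277, 0.16, 0.06) [-0.11  0.76 -0.3   1.63  0.29  0.79 -2.02]
```

Run:
```python
from h import *
R=Rz(np.pi/2); p=np.array([.4355,.174])
arm.goto(np.r_[p,.24],R); 
arm.move_l(np.r_[p,.15],velocity=.2)
st=arm.state(); print(st["time_s"],st["eef_pos"],st["q"].round(2),st["contact_force"])
s=cam("scene"); crop(s,300,90,430,200,6,"pics/s_k1.png"); s=cam("top"); crop(s,205,150,325,260,6,"pics/t_k1.png")
```

```text
3.6583 [0.4358406  0.17446233 0.15062429] [ 0.36  0.59 -1.07  2.03  0.66  0.92  0.5 ] [-0.50642391 -0.78973656  0.00464576]
```

View pics/s_k1.png

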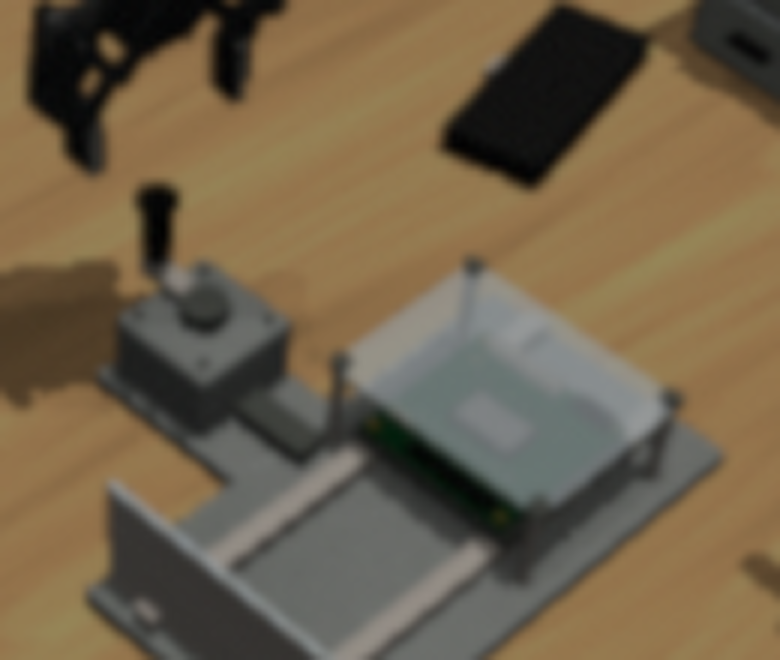

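View pics/t_k1.png

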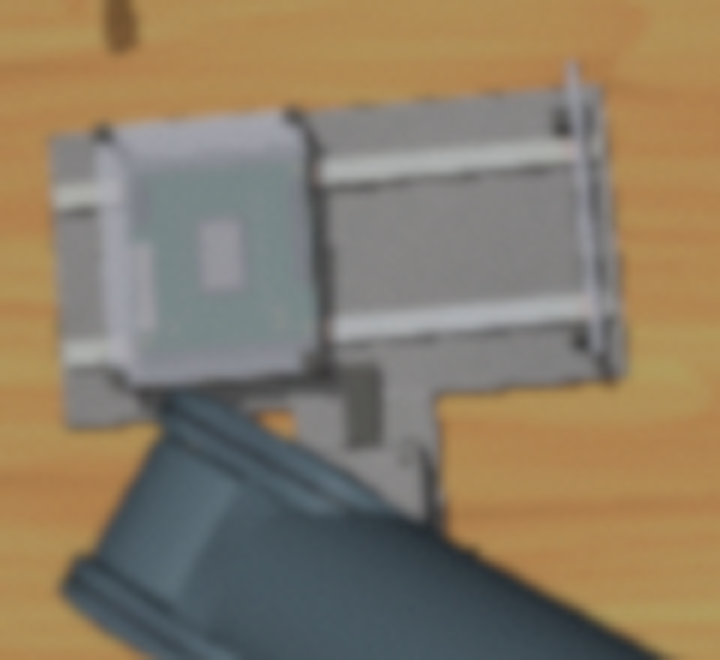

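The fingers, with tips at (90,165) and (230,95) in the crop, straddle the knob at (157,190). I'll descend and grip.

Run:
```python
from h import *
for z in(.12,.082):
    arm.move_l(np.r_[.4355,.174,z],velocity=.1); print(arm.state()["contact_force"].round(1))
arm.close()
st=arm.state(); print(st["time_s"],st["eef_pos"],st["width"],st["contact_force"].round(1),st["wrist_torque"].round(2))
s=cam("scene"); crop(s,300,90,430,200,6,"pics/s_k2.png")
```

```text
[-0.2  0.4 -0.2]
[ 0.1  0.1 -0.5]
5.3583 [0.4356722 0.1742146 0.0823452] 0.022568390490984844 [-1.3 -0.4  6.3] [-0.07  0.21 -0.05]
```

View pics/s_k2.png

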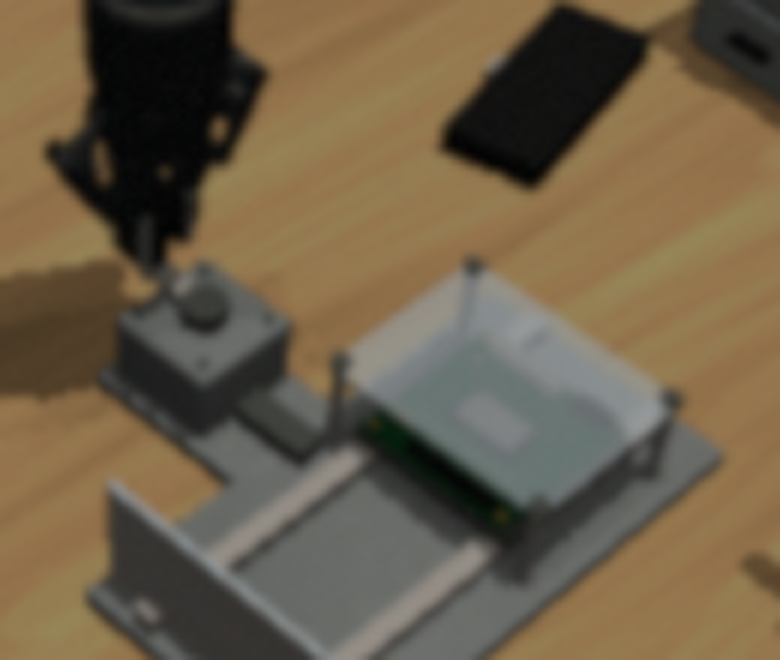

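Width is 22.6 mm with a 6 N upward push, so the pads probably catch the knob's head. I'll regrip slightly lower.

Run:
```python
from h import *
arm.open_jaws()
arm.move_l(np.r_[.4355,.174,.0755],velocity=.1); print(arm.state()["contact_force"].round(1))
arm.close()
st=arm.state(); print(st["time_s"],st["eef_pos"],st["width"],st["contact_force"].round(1),st["wrist_torque"].round(2))
```

```text
[-0.8 -0.2  0. ]
6.925 [0.43556672 0.17412785 0.07571234] 0.02067610152731407 [-1.1 -0.3  2.8] [-0.02  0.08 -0.04]
```

```bash
cat > wind.py <<'E'
from h import *
import json,sys
def wind(n,step=18,vel=.1,k=1e-4,stopF=14,log=True):
    try: d=json.load(open("w.json"))
    except Exception:
        p=arm.state()["eef_pos"]; a=np.pi+np.arcsin((.1755-p[1])/.042); d=dict(a=a,a0=a,C=list(p[:2]-.042*np.array([np.cos(a),np.sin(a)])),P=[])
    C=np.array(d["C"]); a=d["a"]
    for i in range(n):
        a-=np.radians(step); u=np.array([np.cos(a),np.sin(a)])
        arm.move_l(np.r_[C+.042*u,.0757],velocity=vel)
        st=arm.state(); F=st["contact_force"]; fr=F[:2]@u; t=np.array([u[1],-u[0]]); ft=F[:2]@t
        d["P"].append([a,*st["eef_pos"][:2],*F[:2]])
        if log: print(round(np.degrees(d["a0"]-a)),"fr %.1f ft %.1f fz %.1f"%(fr,ft,F[2]),(st["eef_pos"][:2]-C-.042*u).round(4),round(st["time_s"],1),st["width"].round(4))
        if abs(fr)>40 or abs(ft)>stopF: print("STOP"); d["stop"]=1; break
        C=C+k*fr*u
    d["a"]=a; d["C"]=list(C); json.dump(d,open("w.json","w")); print("C",C)
E
python3 -c "
from wind import *
wind(6)"
```

```text
Traceback (most recent call last):
  File "wind.py", line 13, in wind
    if log: print(round(np.degrees(d["a0"]-a)),"fr %.1f ft %.1f fz %.1f"%(fr,ft,F[2]),(st["eef_pos"][:2]-C-.042*u).round(4),round(st["time_s"],1),st["width"].round(4))
                                                                                                                                                  ^^^^^^^^^^^^^^^^^
AttributeError: 'float' object has no attribute 'round'
```

```bash
sed -i 's/st\["width"\].round(4)/round(st["width"],4)/' wind.py; python3 -c "
from wind import *
p=np.array([.43557,.17413]); a=np.pi+np.arcsin((.1755-p[1])/.042)
C=p-.042*np.array([np.cos(a),np.sin(a)])
json.dump(dict(a=a-np.radians(18),a0=a,C=list(C),P=[]),open('w.json','w'))
print(arm.state()['eef_pos'],arm.state()['contact_force'],C)
wind(5)"
```

```text
[0.4372919  0.18787101 0.07575317] [-0.16549017  1.56931792  1.39331341] [0.47754765 0.1755    ]
36 fr 0.9 ft 0.8 fz 3.3 [0.0001 0.0004] 7.5 0.0211
54 fr 2.2 ft 1.2 fz 3.2 [0.0001 0.0003] 7.8 0.0208
72 fr 2.3 ft 1.4 fz 1.7 [0.0002 0.0001] 8.1 0.0206
90 fr 1.7 ft 2.3 fz 2.2 [ 0.0003 -0.0001] 8.3 0.0212
108 fr 2.6 ft 1.1 fz 2.8 [ 0.0005 -0.0003] 8.6 0.0206
C [0.47732859 0.17635249]
```

```bash
python3 -c "
from wind import *
wind(6)
s=cam('scene'); crop(s,300,90,430,200,6,'pics/s_k3.png')"
```

```text
126 fr 1.5 ft 1.5 fz 3.8 [ 0.0004 -0.0007] 8.9 0.0205
144 fr -0.3 ft 1.6 fz 4.1 [ 0.0004 -0.0009] 9.2 0.0207
162 fr 1.7 ft 0.3 fz 4.4 [ 0.0003 -0.0012] 9.5 0.0204
180 fr 1.6 ft 1.4 fz 4.7 [-0.     -0.0013] 9.8 0.0202
198 fr 1.7 ft 1.8 fz 5.1 [-0.0004 -0.0014] 10.0 0.0206
216 fr -1.0 ft 0.9 fz 6.0 [-0.0007 -0.0012] 10.3 0.0205
C [0.47779717 0.17652814]
```

View pics/s_k3.png

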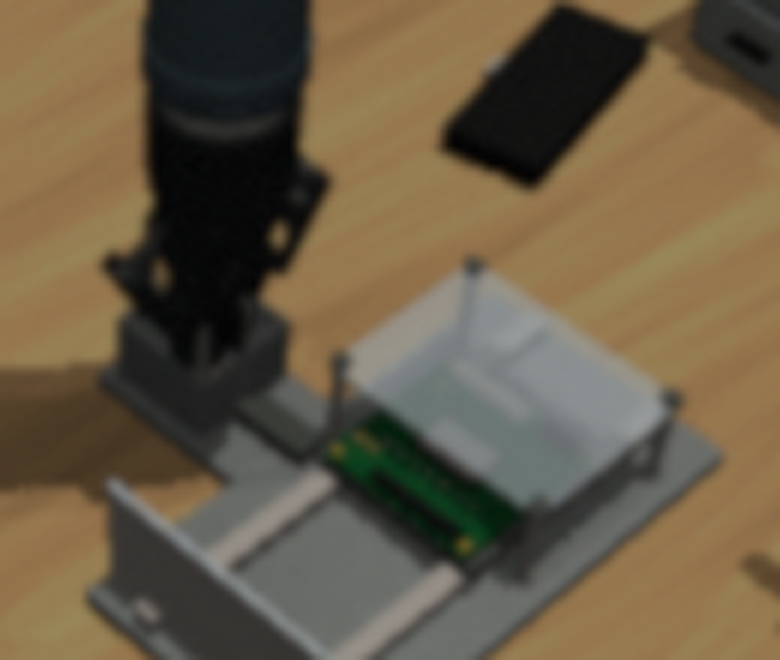

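The board is sliding out and forces are small. I'll carry on.

```bash
python3 -c "
from wind import *
wind(26,vel=.13)
s=cam('scene'); crop(s,300,90,430,200,6,'pics/s_k4.png')"
```

```text
234 fr 0.9 ft 0.3 fz 5.1 [-0.0009 -0.0013] 10.6 0.0205
252 fr 1.1 ft 1.7 fz 5.9 [-0.0012 -0.001 ] 10.9 0.0209
270 fr 0.2 ft 1.1 fz 4.9 [-0.0014 -0.0006] 11.1 0.0208
288 fr 0.9 ft 0.9 fz 5.3 [-0.0015 -0.0002] 11.4 0.0209
306 fr 1.8 ft 1.8 fz 6.7 [-0.0011  0.0001] 11.6 0.0207
324 fr 1.1 ft 0.7 fz 6.1 [-0.0004  0.    ] 11.9 0.0206
342 fr 2.7 ft 2.3 fz 7.5 [-0.0002 -0.    ] 12.1 0.0209
360 fr 2.3 ft 1.8 fz 6.1 [0.0001 0.    ] 12.4 0.0209
378 fr 1.2 ft 2.1 fz 5.3 [ 0.0003 -0.    ] 12.6 0.0205
396 fr 2.0 ft 2.0 fz 4.9 [ 0.0004 -0.0001] 12.9 0.0208
414 fr 0.8 ft 1.4 fz 4.9 [ 0.0004 -0.0004] 13.1 0.0202
432 fr 0.9 ft 1.4 fz 4.6 [ 0.0002 -0.0004] 13.4 0.0206
450 fr 1.0 ft 1.6 fz 4.5 [ 0.0001 -0.0004] 13.6 0.0208
468 fr 2.2 ft 1.8 fz 4.3 [ 0.0001 -0.0003] 13.9 0.0208
486 fr 3.0 ft 1.1 fz 4.5 [ 0.0001 -0.0003] 14.1 0.0207
504 fr 2.5 ft 0.4 fz 4.3 [ 0.0001 -0.0006] 14.4 0.021
522 fr 2.4 ft 1.2 fz 4.5 [ 0.0001 -0.001 ] 14.6 0.0204
540 fr 2.7 ft 1.3 fz 4.6 [-0.0001 -0.0012] 14.9 0.0208
558 fr 3.9 ft 0.8 fz 4.4 [-0.0004 -0.0013] 15.1 0.0206
576 fr 2.2 ft 1.1 fz 5.2 [-0.0008 -0.0012] 15.4 0.0201
594 fr 2.2 ft 1.9 fz 6.1 [-0.0011 -0.0011] 15.6 0.0204
612 fr 1.9 ft 2.6 fz 6.6 [-0.0015 -0.001 ] 15.9 0.0206
630 fr 2.8 ft 1.3 fz 7.7 [-0.0018 -0.0006] 16.1 0.0204
648 fr 1.4 ft 0.3 fz 7.6 [-0.002 -0.   ] 16.4 0.0208
666 fr 0.7 ft 0.7 fz 7.3 [-0.0018  0.0004] 16.6 0.0207
684 fr 1.3 ft 1.0 fz 8.3 [-0.0014  0.0004] 16.9 0.0204
C [0.47833321 0.17587774]
```

View pics/s_k4.png

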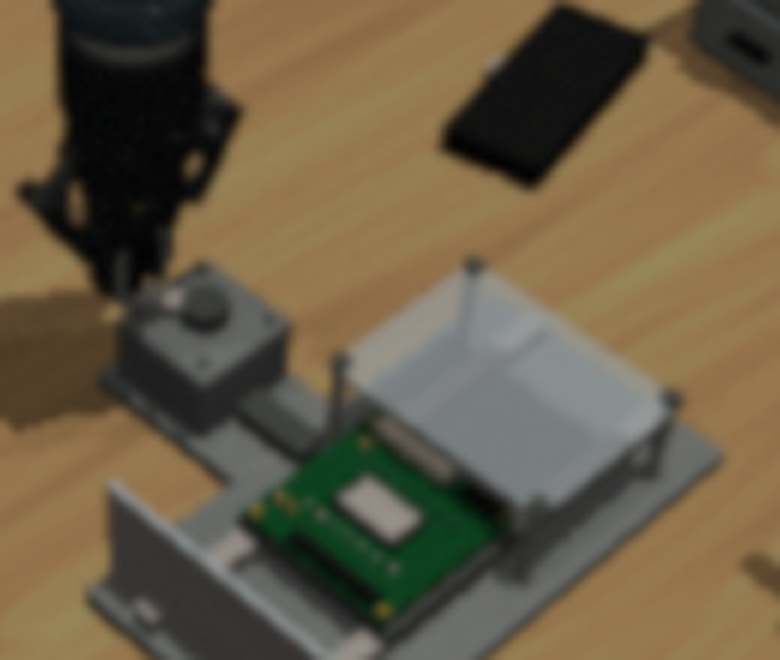

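```bash
python3 -c "
from wind import *
wind(16,step=6,vel=.06,stopF=12)
s=cam('scene'); crop(s,300,90,430,200,6,'pics/s_k5.png')"
```

```text
690 fr 1.9 ft 0.6 fz 6.4 [-0.0008 -0.0002] 17.2 0.0204
696 fr 1.9 ft 1.1 fz 6.4 [-0.0006 -0.0002] 17.4 0.0206
702 fr 1.7 ft 0.8 fz 6.6 [-0.0005 -0.0001] 17.7 0.0204
708 fr 0.9 ft 1.1 fz 6.3 [-0.0004  0.    ] 17.9 0.0206
714 fr 0.4 ft 0.7 fz 4.9 [-0.0003  0.    ] 18.2 0.0207
720 fr 0.6 ft 1.2 fz 6.8 [-0.0003  0.    ] 18.4 0.0208
726 fr 0.8 ft 0.5 fz 5.9 [-0.0002  0.0001] 18.7 0.0205
732 fr 0.7 ft 1.4 fz 5.6 [-0.0001  0.0001] 18.9 0.0205
738 fr 1.0 ft 1.1 fz 5.2 [-0.0001  0.0001] 19.2 0.0206
744 fr 1.1 ft 1.1 fz 4.7 [-0.      0.0001] 19.4 0.0205
750 fr 0.2 ft 1.3 fz 5.5 [0. 0.] 19.7 0.0207
756 fr 0.4 ft 0.6 fz 4.2 [ 0.0001 -0.    ] 19.9 0.0208
762 fr 1.1 ft 0.9 fz 4.2 [0.0001 0.    ] 20.2 0.0208
768 fr 0.1 ft -6.0 fz 10.3 [-0.0013 -0.0014] 20.4 0.0207
774 fr -0.8 ft -16.9 fz 21.6 [-0.0041 -0.0038] 20.7 0.0206
STOP
C [0.47717671 0.17580788]
```

View pics/s_k5.png

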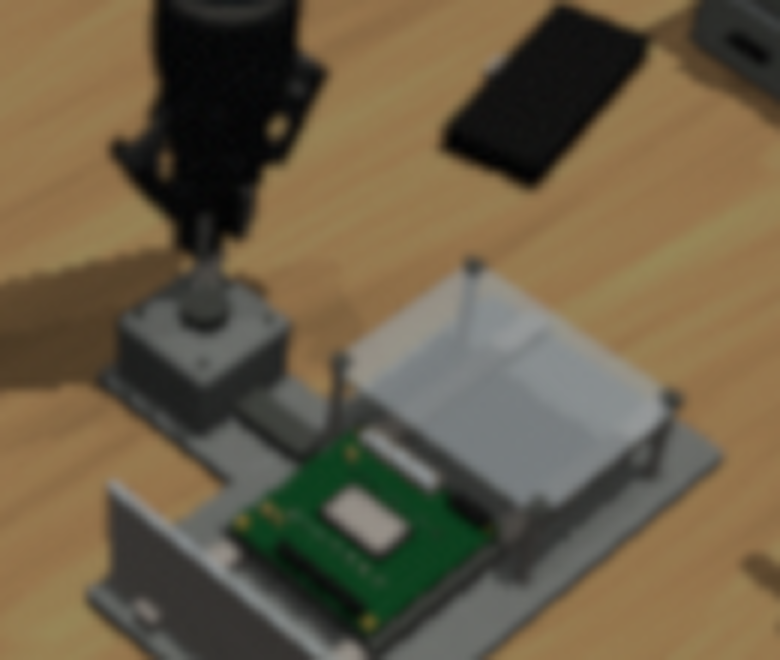

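Hard stop felt at about 766° from the start (13.37 rad). I'll unload, release, retract and look.

Run:
```python
from h import *
import pickle
p=arm.state()["eef_pos"]; arm.move_l(p,velocity=.05); print(arm.state()["contact_force"].round(1),p)
arm.open_jaws(); p=arm.state()["eef_pos"]; arm.move_l(np.r_[p[:2],.18],velocity=.2)
best=None
for th in(-.42-np.pi/2,-.42+np.pi/2):
    q=arm.solve_ik([.618,-.250,.15],Rz(th)); q2=arm.solve_ik([.618,-.250,.004],Rz(th)); print(th,None if q is None else q.round(2),None if q2 is None else q2.round(2))
arm.goto([.618,-.250,.18],Rz(-.42+np.pi/2))
st=arm.state(); print(st["time_s"],st["q"].round(2),st["eef_pos"])
for n in("scene","top"):
    s=cam(n); pickle.dump({k:np.array(v) for k,v in s.items()},open(n+"1.pkl","wb"))
    if n=="top": crop(s,205,150,325,260,6,"pics/t_f2.png");crop(s,340,140,440,230,7,"pics/t_o2.png")
    else: crop(s,300,90,430,200,6,"pics/s_f2.png");crop(s,195,165,295,285,5,"pics/s_o2.png")
```

```text
[-3.1 -2.1 11.5] [0.44723166 0.20514076 0.07510623]
-1.9907963267948965 [-0.14  0.76  0.72  1.58 -0.57  1.01 -1.24] [-0.03  0.93  0.54  1.62 -0.63  0.77 -1.2 ]
1.1507963267948966 [ 0.86  0.83 -0.87  1.52  0.68  1.12  0.99] [ 0.79  1.   -0.75  1.56  0.81  0.92  0.91]
24.075 [ 0.87  0.79 -0.9   1.5   0.65  1.17  1.01] [ 0.61844866 -0.24744645  0.18032371]
```

View pics/t_f2.png

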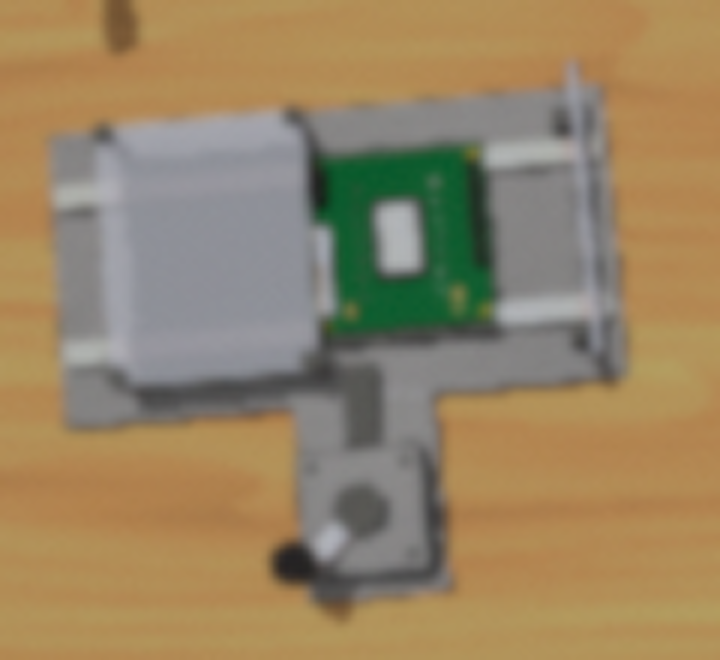

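View pics/s_f2.png

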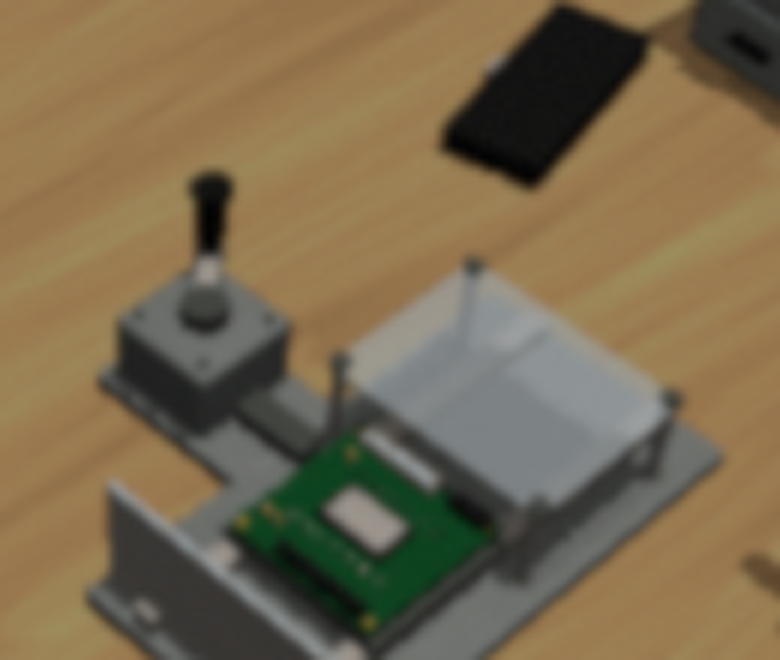

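View pics/s_o2.png

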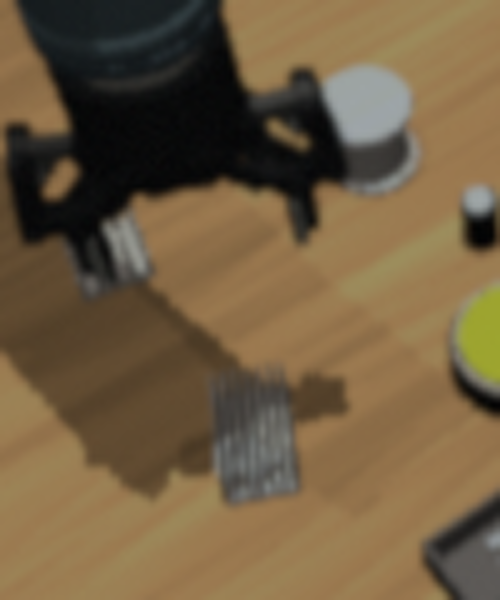

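View pics/t_o2.png

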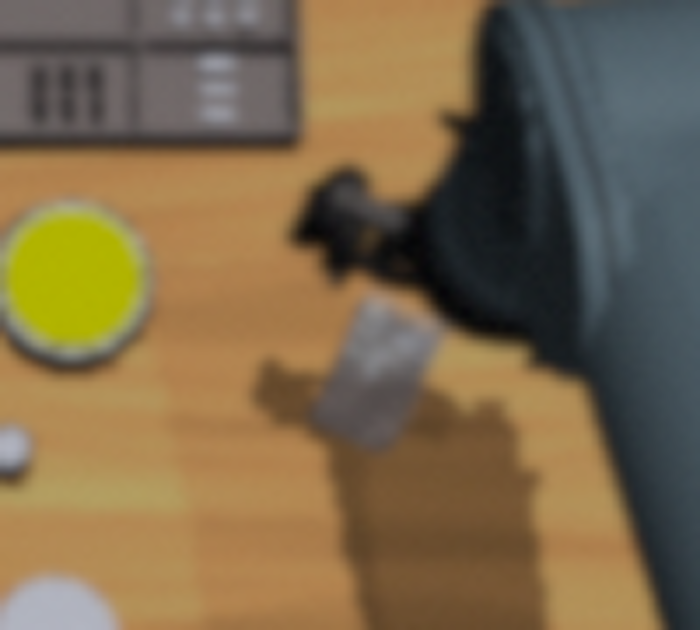

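The board is fully out from under the cover: chip centre at about (398,237) in the top crop and (367,520) in the scene crop. The sink is undisturbed under the gripper. Next I'll grasp it.

Run:
```python
from h import *
import pickle
T=pickle.load(open("top1.pkl","rb"));S=pickle.load(open("scene1.pkl","rb"))
f=lambda c,k,x,y:(np.array(c,float)+.5)/k-.5+[x,y]
print("chip T",ray(T,f((398,237),6,205,150),.045),"S",ray(S,f((367,520),6,300,90),.045))
p=[.617,-.249]; R=Rz(-.423+np.pi/2)
arm.move_l(np.r_[p,.08],R,velocity=.2); arm.move_l(np.r_[p,.006],velocity=.1); print(arm.state()["contact_force"].round(1))
arm.close(); st=arm.state(); print(st["time_s"],st["width"],st["contact_force"].round(1),st["wrist_torque"].round(2),st["eef_pos"])
s=cam("scene"); crop(s,195,165,295,285,5,"pics/s_g.png")
```

```text
chip T [0.6284791  0.16082874 0.045     ] S [0.63054496 0.15845401 0.045     ]
[1.  0.5 0.2]
26.2083 0.039204901617349 [-0.5 -0.8  4.1] [-0.14  0.14 -0.07] [ 0.61753092 -0.24922208  0.00672628]
```

View pics/s_g.png

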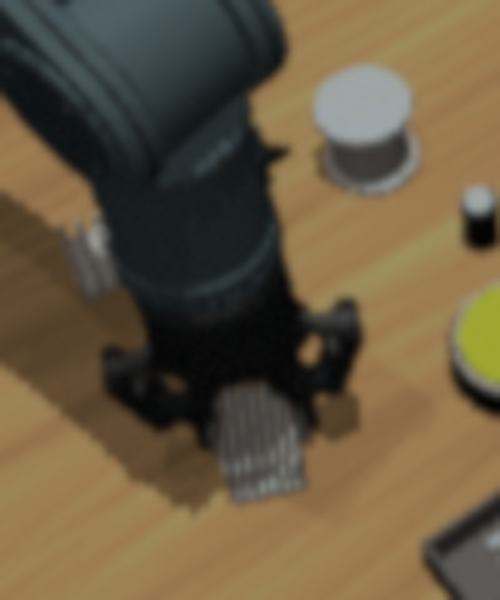

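Run:
```python
from h import *
import pickle
arm.move_l([.6175,-.2492,.19],velocity=.15); print(arm.state()["width"],arm.state()["contact_force"].round(1))
try: arm.move_l([.629,.160,.19],Rz(.0904+np.pi/2),velocity=.12)
except arm.MotionError as e:
    print("ml",e); arm.goto([.629,.160,.19],Rz(.0904+np.pi/2))
st=arm.state(); print(st["time_s"],st["width"],st["eef_pos"],st["q"].round(2))
arm.move_l([.629,.160,.10],velocity=.1)
st=arm.state(); print(st["time_s"],st["width"],st["eef_pos"],st["eef_rot"].round(3).tolist())
for n in("scene","top"):
    s=cam(n); pickle.dump({k:np.array(v) for k,v in s.items()},open(n+"2.pkl","wb"))
    if n=="top": crop(s,205,150,325,260,6,"pics/t_h.png")
    else: crop(s,300,90,430,200,6,"pics/s_h.png")
```

```text
0.03933898298567737 [-0.8  0.3 -1.3]
31.1917 0.03877174678280161 [0.6290734  0.15965116 0.18998903] [ 0.31  0.81 -1.01  1.54  0.71  1.2   0.83]
32.2417 0.03900787199996232 [0.62948766 0.16035841 0.10077539] [[0.001, -0.996, -0.09], [0.001, -0.09, 0.996], [-1.0, -0.001, 0.0]]
```

View pics/t_h.png

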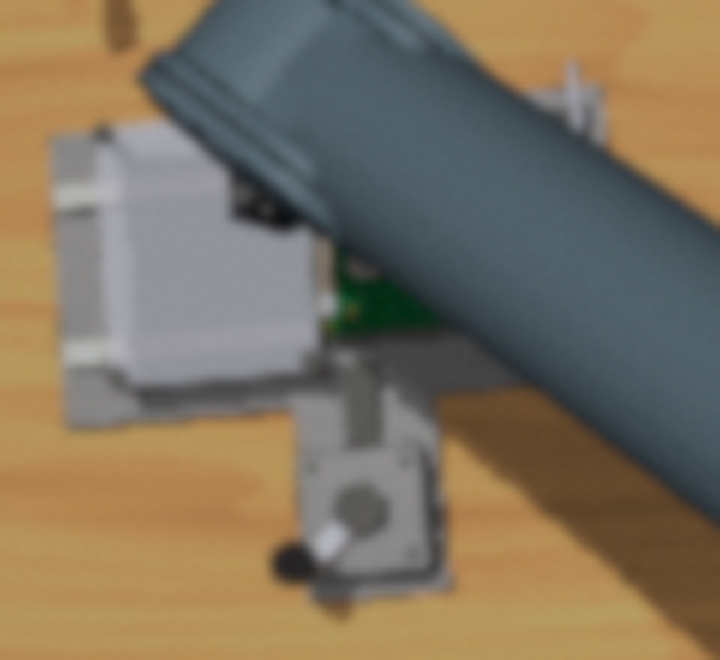

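View pics/s_h.png

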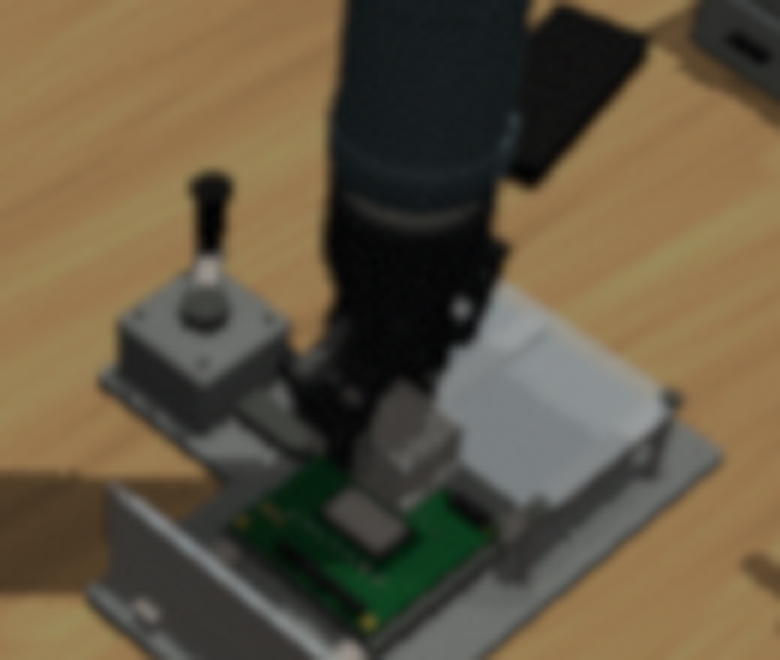

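```bash
cat > ov.py <<'E'
from h import *
from fit import f
def overlay(S,eef,yaw,dz,fn,dx=0,roi=(340,135,390,185),k=12,chip=(.6284,.1604),draw=True,dy=0):
    x0,y0,x1,y1=roi
    im=cv2.resize(S["img"][y0:y1,x0:x1,::-1],None,fx=k,fy=k,interpolation=cv2.INTER_CUBIC)
    im=cv2.convertScaleAbs(im,alpha=1.6)
    if draw:
        c,s=np.cos(yaw),np.sin(yaw); R=np.array([[c,-s],[s,c]])
        def line(a,b,col):
            P=proj(S,np.array([a,b])); P=((P-[x0,y0]+.5)*k-.5).round().astype(int); cv2.line(im,tuple(P[0]),tuple(P[1]),col,1,cv2.LINE_AA)
        def W(l,o,z): return np.r_[R@np.array(l)+o,z]
        o=np.array(eef[:2])+R@[dx,dy]; b=eef[2]-dz; t=b+.035
        cs=[(.032,-.02),(.032,.02),(-.032,.02),(-.032,-.02)]
        for i in range(4):
            j=(i+1)%4
            line(W(cs[i],o,b),W(cs[j],o,b),(0,0,255)); line(W(cs[i],o,t),W(cs[j],o,t),(0,255,255)); line(W(cs[i],o,b),W(cs[i],o,t),(255,0,255))
        cs=[(.022,-.014),(.022,.014),(-.022,.014),(-.022,-.014)]
        for i in range(4): line(W(cs[i],np.array(chip),.045),W(cs[(i+1)%4],np.array(chip),.045),(255,255,0))
    cv2.imwrite(fn,im)
E
python3 - <<'E'
from ov import *
import pickle
S=pickle.load(open("scene2.pkl","rb"))
e=(.6295,.1604,.1008)
overlay(S,e,.0904,.0067,"pics/ov0.png",draw=False); overlay(S,e,.0904,.0067,"pics/ov1.png")
a=cv2.imread("pics/ov0.png");b=cv2.imread("pics/ov1.png")
cv2.imwrite("pics/ov2.png",cv2.resize(np.hstack([a,b]),(800,400)))
E
```

```text
(no output)
```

View pics/ov1.png

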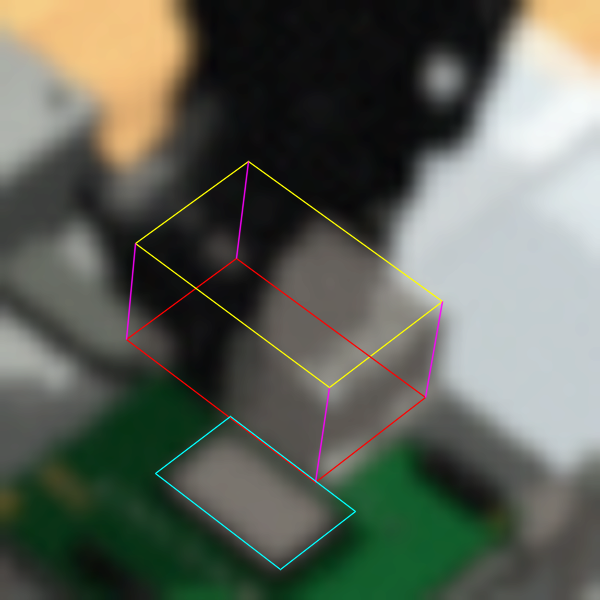

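View pics/ov0.png

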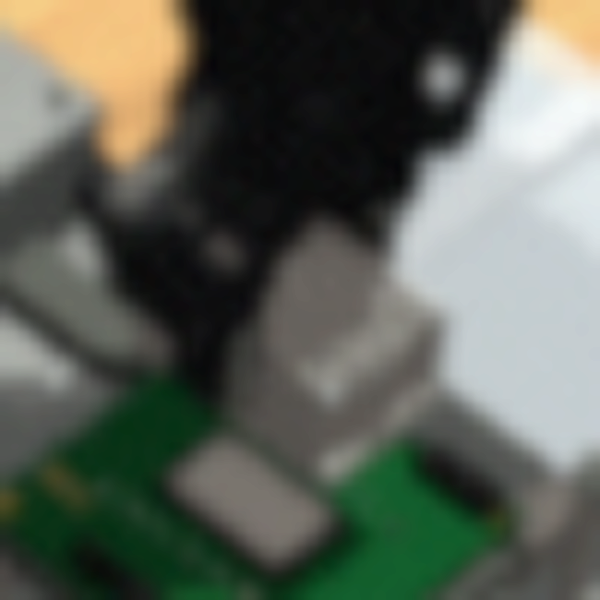

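The overlay of the predicted sink matches the picture well. Next I'll refine the chip centre from both views at subpixel level.

Run:
```python
from ov import *
import pickle
from scipy import ndimage as nd
T=pickle.load(open("top1.pkl","rb"));S=pickle.load(open("scene1.pkl","rb"))
for n,C,g in(("T",T,(.6285,.1605)),("S",S,(.6305,.1585))):
    u0=proj(C,[[*g,.045]])[0]; x,y=u0.round().astype(int); r=9
    w=C["img"][y-r:y+r+1,x-r:x+r+1].astype(float)
    m=w[...,0]-20  # red: green pcb low, black low, lid high
    if n=="S": print(w[...,0].astype(int))
    thr=.5*np.percentile(w[...,0],97); lab,k=nd.label(w[...,0]>thr); l=lab[r,r]; mk=nd.binary_dilation(lab==l)
    base=40 if n=="T" else 25
    wt=np.clip(w[...,0]-base,0,None)*mk; yy,xx=np.mgrid[-r:r+1,-r:r+1]
    cx,cy=(wt*xx).sum()/wt.sum()+x,(wt*yy).sum()/wt.sum()+y
    P=np.c_[(xx*1.0).ravel(),(yy*1.0).ravel()]; 
    print(n,thr,(cx,cy),mk.sum(),ray(C,(cx,cy),.045))
    # orientation via second moments in world
    Q=np.array([ray(C,(x+a,y+b),.045)[:2] for a,b in P]); W=wt.ravel(); mu=(Q*W[:,None]).sum(0)/W.sum(); cov=((Q-mu).T*W)@(Q-mu)/W.sum(); e,v=np.linalg.eigh(cov); print(np.sqrt(e*12),np.degrees(np.arctan(v[1,1]/v[0,1])))
```

```text
T 87.5 (np.float64(270.9824977210574), np.float64(189.09243391066545)) 135 [0.62844746 0.16060862 0.045     ]
[0.02524592 0.03994313] 7.089939393056678
[[ 16  13  13  13  13  22  31  25  17  15  18  30  51  75 103 126 133 129
  109]
 [ 14  13  14  14  14  14  19  16  17  14  13  16  26  39  64  93 119 135
  134]
 [ 14  14  13  14  15  15  16  17  17  19  15  14  15  20  33  57  84 112
  132]
 [ 14  13  13  12  16  28  42  40  28  19  16  18  15  14  16  29  48  73
  102]
 [ 14  12  14  23  41  69  90  87  64  39  25  29  23  17  15  17  24  39
   63]
 [ 12  13  22  46  84 116 131 129 110  82  51  31  23  22  18  15  16  19
   31]
 [ 13  25  52  86 122 142 149 148 141 125  93  57  33  26  21  17  14  14
   17]
 [ 13  41  82 118 141 151 153 153 151 146 130  99  67  40  24  19  17  16
   13]
 [ 14  37  79 117 140 151 154 154 154 152 148 134 111  80  48  26  19  17
   17]
 [ 21  23  51  85 115 139 150 154 154 155 153 150 140 124  92  56  29  22
   23]
 [ 35  24  25  45  76 110 136 148 153 155 155 154 152 146 123  85  44  24
   22]
 [ 37  32  22  22  40  70 102 127 145 153 155 155 154 146 121  81  40  20
   17]
 [ 30  32  25  21  24  34  59  90 122 142 152 153 146 126  92  54  26  18
   17]
 [ 19  22  23  32  31  24  27  49  84 116 137 139 121  90  56  28  14  15
   14]
 [ 16  15  20  28  30  27  27  27  44  74  99 101  80  49  26  16  12  13
   13]
 [ 17  15  15  18  21  34  44  32  24  35  51  53  38  22  13  14  13  12
   15]
 [ 17  16  15  16  17  29  38  35  40  32  23  21  18  14  15  13  13  14
   13]
 [ 18  17  15  14  15  18  24  41  66  49  23  15  13  14  14  15  14  13
   14]
 [ 17  18  18  15  14  14  15  35  55  43  28  23  19  15  16  14  15  14
   14]]
S 77.0 (np.float64(360.5860876639886), np.float64(176.07698566053085)) 120 [0.62971499 0.15851858 0.045     ]
[0.02576638 0.04051448] 2.3785615724804
```

Run:
```python
from ov import *
import pickle
p=[.6291,.1595]
arm.move_l([*p,.075],Rz(.0904+np.pi/2),velocity=.06); print(arm.state()["contact_force"].round(1))
arm.move_l([*p,.062],velocity=.04)
arm.hold(.3)
st=arm.state(); e=st["eef_pos"]; print(st["time_s"],st["width"],e,st["contact_force"].round(1),np.arctan2(st["eef_rot"][1][2],st["eef_rot"][0][2])-np.pi/2)
S=cam("scene"); pickle.dump({k:np.array(v) for k,v in S.items()},open("scene3.pkl","wb"))
overlay(S,e,.0904,.0067,"pics/ov3.png",draw=False,chip=(.6297,.1585)); overlay(S,e,.0904,.0067,"pics/ov4.png",chip=(.6297,.1585))
```

```text
[-0.4 -0.3 -1.3]
33.6833 0.03918089353961381 [0.62923481 0.15953804 0.06221816] [ 0.6 -0.6 -1.3] 0.09036502401744007
```

View pics/ov3.png

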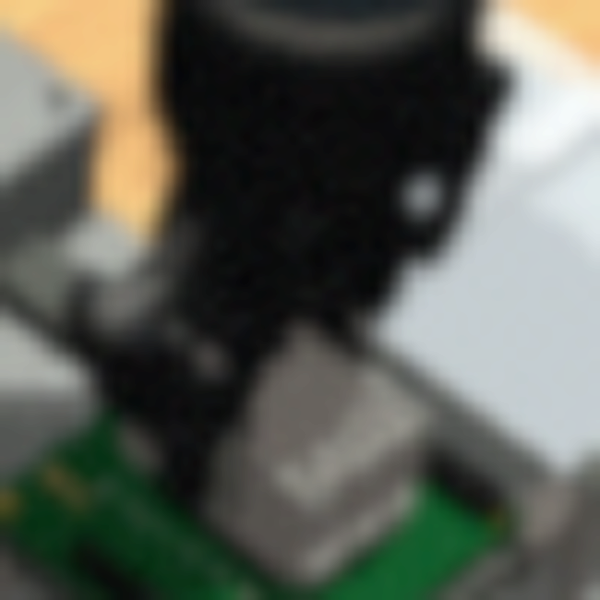

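View pics/ov4.png

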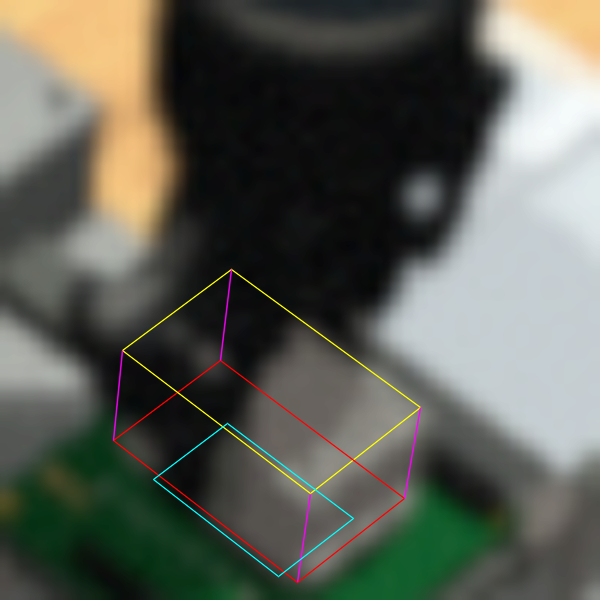

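```bash
cat > sil.py <<'E'
from ov import *
import pickle
from scipy.optimize import minimize
def hullmask(C,P,roi,k=8,sig=.6):
    x0,y0,x1,y1=roi; uv=proj(C,P); pts=((uv-[x0,y0]+.5)*k-.5)
    h=cv2.convexHull(pts.astype(np.float32)); m=np.zeros(((y1-y0)*k,(x1-x0)*k),np.float32)
    cv2.fillConvexPoly(m,(h*16).round().astype(np.int32),1.0,shift=4)
    m=cv2.resize(m,(x1-x0,y1-y0),interpolation=cv2.INTER_AREA); return cv2.GaussianBlur(m,(0,0),sig)
def box(x,y,yaw,z0=0,h=.035,lx=.064,ly=.04):
    c,s=np.cos(yaw),np.sin(yaw); P=[]
    for a in(-1,1):
        for b in(-1,1):
            for z in(z0,z0+h): P.append([x+c*a*lx/2-s*b*ly/2,y+s*a*lx/2+c*b*ly/2,z])
    return np.array(P)
if __name__=="__main__":
    T=pickle.load(open("top0.pkl","rb"));S=pickle.load(open("scene0.pkl","rb"))
    for n,C in(("T",T),("S",S)):
        u=proj(C,[[.617,-.249,.017]])[0].round().astype(int); r=18; roi=(u[0]-r,u[1]-r,u[0]+r,u[1]+r)
        w=C["img"][roi[1]:roi[3],roi[0]:roi[2]].astype(float)
        sat=(w[...,0]-w[...,2])/(w[...,0]+w[...,2]+1)  # wood high
        bg=np.median(sat); m=np.clip(1-sat/bg,0,1); m/=np.percentile(m,96); m=np.clip(m,0,1)
        cv2.imwrite(f"pics/m{n}.png",cv2.resize((m*255).astype(np.uint8),None,fx=10,fy=10))
        best=None
        for sg in(.6,1.0,1.4):
            fn=lambda p:((hullmask(C,box(.617+p[0]*.01,-.249+p[1]*.01,-.423+p[2]*.1),roi,sig=sg)*p[3]-m)**2).sum()
            o=minimize(fn,[0,0,0,1],method="Nelder-Mead",options=dict(xatol=1e-3,fatol=1e-5,maxiter=800,initial_simplex=np.array([[0,0,0,1],[.5,0,0,1],[0,.5,0,1],[0,0,1,1],[0,0,0,.9]])))
            print(n,sg,o.fun,.617+o.x[0]*.01,-.249+o.x[1]*.01,-.423+o.x[2]*.1,o.x[3])
E
python3 sil.py; python3 -c "
import cv2,numpy as np
cv2.imwrite('pics/mm.png',np.hstack([cv2.imread('pics/mT.png'),cv2.imread('pics/mS.png')]))"
```

```text
T 0.6 4.238114103771313 0.6179953445067075 -0.25183159677066297 -0.4564817075089289 0.9271902126791376
T 1.0 3.4536896742417142 0.6181156538031862 -0.2518179233643213 -0.4538569676498344 0.9413702680153173
T 1.4 4.535016542259434 0.6176542904674975 -0.2518279013362078 -0.45628330171054665 0.9923377594825753
S 0.6 11.607633573587616 0.6194091485264388 -0.2540243549427132 -0.44222996624305005 0.8906998351948532
S 1.0 11.470887168037965 0.6194856680056352 -0.25404950916129704 -0.44233085300995817 0.9038666505397799
S 1.4 13.448420407775636 0.6195782537221775 -0.2540324701419293 -0.4417181571370738 0.9219710390221801
```

View pics/mm.png

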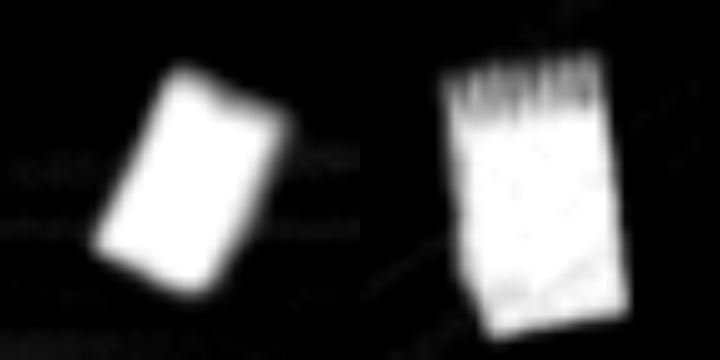

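Run:
```python
from sil import *
S1=pickle.load(open("scene1.pkl","rb"));S3=pickle.load(open("scene3.pkl","rb"));S2=pickle.load(open("scene2.pkl","rb"))
def ratio(C,roi):
    w=C["img"][roi[1]:roi[3],roi[0]:roi[2]].astype(float); return (w[...,1]-.5*w[...,0]-.5*w[...,2])/(w.sum(2)/3+3)
for nm,C,e in(("S3",S3,(.62923,.15954,.06222)),("S2",S2,(.62949,.16036,.10078))):
    roi=(352,168,388,192)
    if nm=="S2": roi=(352,160,388,186)
    b=ratio(S1,roi); a=ratio(C,roi)
    g=(b>.5*np.percentile(b,95)).astype(float)
    from scipy import ndimage as nd
    # remove the area where the gripper shows: black pixels
    dark=C["img"][roi[1]:roi[3],roi[0]:roi[2]].sum(2)<45
    g*=~nd.binary_dilation(dark)
    m=np.clip(1-a/np.maximum(b,.1),0,1)
    for dz in(.0067,.005,.008):
      for sg in(.8,):
        fn=lambda p:(g*(hullmask(C,box(e[0]+p[0]*.001,e[1]+p[1]*.001,.0904,z0=e[2]-dz),roi,sig=sg)-m)**2).sum()
        o=minimize(fn,[0,0],method="Nelder-Mead",options=dict(initial_simplex=np.array([[0,0],[4,0],[0,4]]),xatol=.01,fatol=1e-4))
        print(nm,dz,g.sum(),o.fun,o.x)
    cv2.imwrite(f"pics/g{nm}.png",cv2.resize(np.hstack([m*255,g*255,m*g*255]).astype(np.uint8),None,fx=7,fy=7))
```

```text
S3 0.0067 313.0 0.7022567004741321 [ 6.35112953 -1.4464407 ]
S3 0.005 313.0 0.6956545745693461 [ 7.33778954 -2.4511652 ]
S3 0.008 313.0 0.704923035424669 [ 5.73954391 -0.65731621]
S2 0.0067 284.0 0.46318119837094396 [ 5.18069506 -2.18486571]
S2 0.005 284.0 0.4578614621611362 [ 6.05801278 -3.06755149]
S2 0.008 284.0 0.45774532642438637 [ 4.49076939 -1.09883356]
```

View pics/gS3.png

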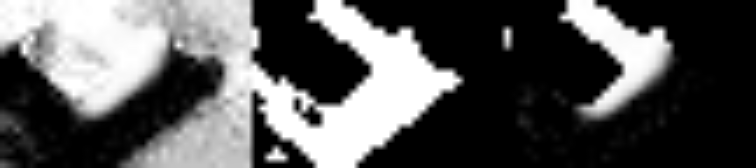

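Run:
```python
from sil import *
S3=pickle.load(open("scene3.pkl","rb"))
print(S3["img"][172:190,362:380,0])
e=(.62923,.15954,.06222); roi=(354,160,384,190)
c,s=np.cos(.0904),np.sin(.0904)
ims=[]
for d in((6.3,-1.4),(2.6,.4)):
    overlay(S3,(e[0]+d[0]*1e-3,e[1]+d[1]*1e-3,e[2]),.0904,.0067,"pics/a.png",roi=roi,k=13,chip=(.6297,.1585)); ims.append(cv2.imread("pics/a.png"))
cv2.imwrite("pics/ov5.png",np.hstack(ims))
```

```text
[[64 66 66 70 81 85 85 88 89 84 74 66 57 42 33 37 44 51]
 [64 70 74 74 83 89 87 85 82 71 62 57 50 33 21 23 32 43]
 [63 78 84 80 86 89 81 73 68 62 58 56 47 28 14 15 21 28]
 [59 71 81 84 83 80 69 61 60 59 61 66 50 26 10 10 16 19]
 [54 59 68 77 75 70 61 58 59 62 67 74 54 25  9  8 10 13]
 [54 55 58 65 65 63 58 59 65 70 71 66 43 20 10  7  8 10]
 [53 55 55 57 58 60 62 66 76 70 59 44 27 13 11 10  9  9]
 [54 54 54 56 59 65 70 71 71 56 38 26 15 11 11 13 10  9]
 [52 53 56 60 67 76 71 59 47 32 20 15 13 10 12 14 12 15]
 [46 51 57 68 78 75 58 38 23 14 12 12 11  9 11 13 14 27]
 [33 42 52 63 68 57 37 18 10 12 12 10 12 10 13 16 29 42]
 [17 28 36 44 43 31 18 13 10 11 13 10 12 12 18 30 43 50]
 [12 13 18 21 18 14 11 12 12 11 12 12 15 21 32 45 51 47]
 [17 14 10 10 12 12 11 12 12 11 12 15 28 41 48 51 47 45]
 [30 26 16 10 11 12 12 11 12 13 15 27 43 52 50 47 46 58]
 [25 24 17 12 12 14 15 13 17 17 29 44 52 49 46 48 63 80]
 [18 17 14 14 13 16 15 17 24 35 48 54 50 47 53 64 82 94]
 [13 14 14 14 14 14 18 30 45 52 56 52 47 59 76 87 95 99]]
```

View pics/ov5.png

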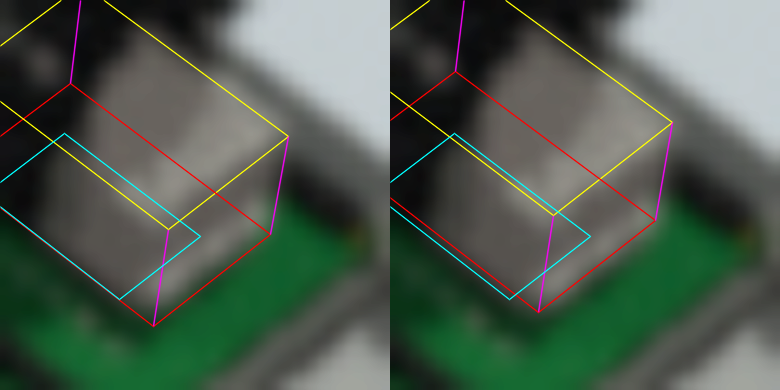

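Run:
```python
from sil import *
S3=pickle.load(open("scene3.pkl","rb")); e=np.array([.62923,.15954]); c,s=np.cos(.0904),np.sin(.0904)
I=S3["img"].astype(float).mean(2)*0+S3["img"][...,0]
for z in(.0555,.054,.057):
  for p in((374.1,177),(371.8,179),(370.2,180),(368.75,181),(362,182.2),(363,182.7),(364,183.2)):
    w=ray(S3,p,z)[:2]-e; print(z,p,(np.array([[c,s],[-s,c]])@w*1000).round(1))
w=np.array([.62971,.15852])-e; print("chip S local",(np.array([[c,s],[-s,c]])@w*1000).round(2))
```

```text
0.0555 (374.1, 177) [36.4 19.1]
0.0555 (371.8, 179) [36.9  8.2]
0.0555 (370.2, 180) [36.2  1.8]
0.0555 (368.75, 181) [35.8 -4.3]
0.0555 (362, 182.2) [ 25.1 -22.5]
0.0555 (363, 182.7) [ 28.4 -21.7]
0.0555 (364, 183.2) [ 31.8 -21. ]
0.054 (374.1, 177) [35.7 20.1]
0.054 (371.8, 179) [36.2  9.2]
0.054 (370.2, 180) [35.5  2.8]
0.054 (368.75, 181) [35.1 -3.3]
0.054 (362, 182.2) [ 24.3 -21.5]
0.054 (363, 182.7) [ 27.7 -20.7]
0.054 (364, 183.2) [ 31.1 -20. ]
0.057 (374.1, 177) [37.1 18. ]
0.057 (371.8, 179) [37.6  7.1]
0.057 (370.2, 180) [36.9  0.7]
0.057 (368.75, 181) [36.5 -5.3]
0.057 (362, 182.2) [ 25.8 -23.5]
0.057 (363, 182.7) [ 29.2 -22.7]
0.057 (364, 183.2) [ 32.5 -21.9]
chip S local [ 0.39 -1.06]
```

Run:
```python
from sil import *
arm.move_l([.6256,.1597,.0617],Rz(.0904+np.pi/2),velocity=.02); arm.hold(.3)
st=arm.state(); e=st["eef_pos"]; print(st["time_s"],st["width"],e,st["contact_force"].round(1),st["wrist_torque"].round(2))
S=cam("scene"); pickle.dump({k:np.array(v) for k,v in S.items()},open("scene4.pkl","wb"))
overlay(S,(.6297,.1585,.0617),.0904,.0067,"pics/ov6.png",roi=(340,140,390,190),chip=(.6297,.1585))
print(S["img"][172:188,360:380,0])
crop(S,300,90,430,200,6,"pics/s_fin.png")
```

```text
34.3583 0.03914708984266781 [0.62566229 0.15968848 0.06171285] [-0.5  0.3 -0.6] [-0.05 -0.03  0.03]
[[57 66 69 69 71 72 76 82 81 77 74 73 65 54 36 29 30 36 46 50]
 [55 65 76 79 81 82 84 83 77 70 65 62 59 49 31 17 17 21 32 41]
 [52 59 71 83 88 85 85 80 70 63 60 59 61 49 29 14 10 14 21 29]
 [53 55 61 73 81 83 78 70 63 61 62 69 73 55 28 12  8 10 15 18]
 [54 55 55 59 66 71 66 60 59 63 70 78 74 50 23 11  8  8  9 10]
 [53 53 54 55 57 61 60 59 65 71 69 66 54 34 17 11 11 10  6 10]
 [53 53 54 54 56 58 60 64 77 76 59 45 33 22 13 11 11 11  9 10]
 [48 53 53 54 56 62 65 67 75 65 42 23 19 16 11 13 12 12 11 12]
 [38 47 52 54 61 70 71 64 57 42 22 11 14 12 13 12 12 13 13 15]
 [22 34 45 51 62 75 65 47 33 20 12 12 10 10 12 10 11  9 15 27]
 [12 18 32 42 53 59 44 24 16 11 11 11 11 11 12 11 12 16 29 42]
 [19 13 17 25 35 32 21 12 10  9 11 12 11 12 12 13 17 31 44 51]
 [34 25 12 10 15 14 10 11 13 10 11 13 11 12 15 22 31 44 51 48]
 [30 23 20 19 15 13 12 11 13 12 12 12 13 15 27 40 49 52 48 45]
 [20 21 31 33 24 15 13 15 14 11 12 12 16 29 44 52 51 47 46 59]
 [14 17 28 30 21 16 13 13 14 14 15 17 29 45 54 52 47 47 63 80]]
```

View pics/ov6.png

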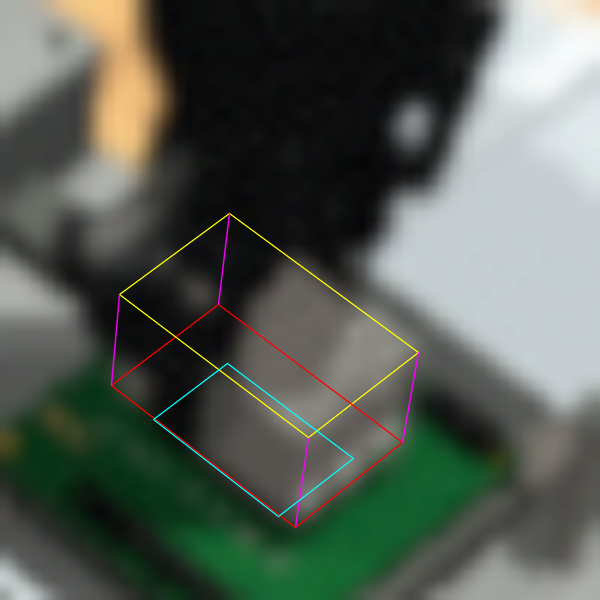

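View pics/s_fin.png

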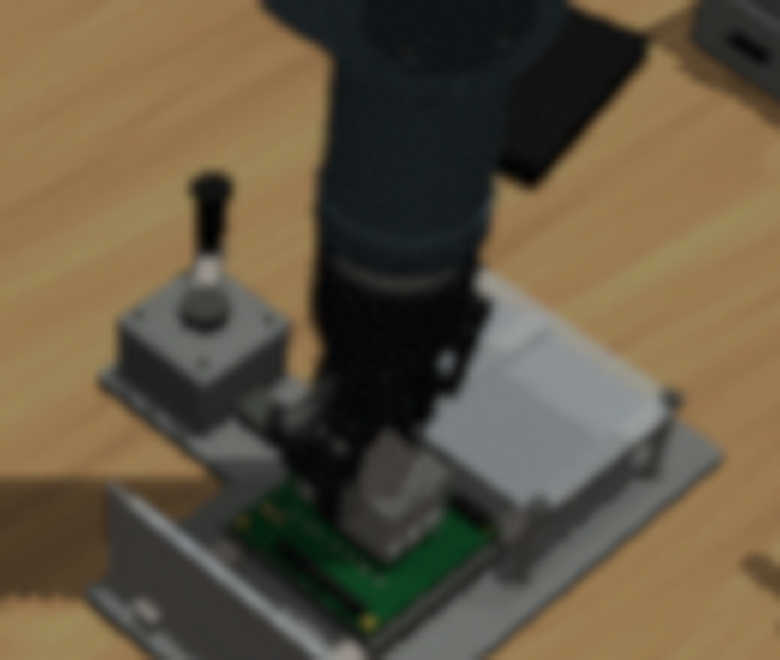

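The overlay drawn for a sink exactly centred over the chip now matches the picture, with its bottom corners at (298,525) and (402,443). No contact force is showing. I'll hand it in.

```bash
python3 -c "
from station import arm
arm.sign_off(); print(arm.state()['time_s'])"
```

```text
the job is handed in; nothing more can be done
the job is handed in; nothing more can be done
```

I wound the crank clockwise about 766° until I felt its end stop. The pictures show the board fully clear of its cover. I then picked up the long heat sink by its side faces, carried it over the guard and clutter, and handed the job in at about 34 s while still holding it over the chip.

**Last checks**
- **Grip:** the fingers read 39 mm on the 40 mm sink, and the outside force on the tool was about zero.
- **Height:** the underside is about 10 mm above the chip. This comes from the tool height (61.7 mm) less the 6.7 mm it stood above the table at the grasp, not from a direct measurement.
- **Angle:** the tool was pointing straight down and turned to match the board, so the sink should be level and lengthwise along the chip. I did not measure its tilt in the hand separately.
- **Centring:** the scene camera first showed the sink about 4 mm off along its length. I shifted it, and the outline of a centred sink then matched the picture.

**What disagreed**
- **Camera offset:** the two cameras differ by about 2.5 mm on absolute positions, so the final centring relies on comparing sink and chip within the scene view. The arm hid the chip from the top camera at the end. I'd put the remaining centring error at 1–2 mm.
- **Length offset:** estimates of the sink's offset in the hand ranged from about 2.5 to 4 mm, apart from one cruder fit that gave about 6 mm.
- **First knob grip:** it caught the knob's head (22.6 mm wide, 6 N upward), so I gripped again lower before winding.

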